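# Present a multiwell plate over the light panel

## Task

Draw the long multiwell plate up out of the draining rack, turn it round and tilt it, and hold it up over the sloping light panel for the person across the bench: parallel to the panel's lit face, wells on the upper side so that they face the same way as the lit face, its middle over the middle of the panel and at least 20 cm above the bench. Finish while still holding it there, still, touching nothing but your gripper; never let it touch the panel, and leave the two small square plates, the jar, the tip box and the bottle where they stand.

Things in the scene. Friction and masses are not known exactly. Their poses are not given: they have to be found in the camera images.
- plate: long white multiwell plate, 127 x 85 x 20 mm, about 90 g, the only long one; stands upright on a long edge in one of the rack's slots. Origin at its centre; as it stands z is up (85 mm), y along its length (127), x through its thickness (20). Its 4 x 6 wells open to -x, at first roughly to the robot's left. Pinch across the 20 mm at the top edge; it slides straight up
- plate_wells (a point): centre of the plate's well face, 10 mm from the plate's centre; its z axis points out of the wells (the plate's -x)
- rack: grey draining rack, fixed, 190 x 150 mm, base 12 mm thick, fins up to 45 mm high. Origin under its centre; three slots along its y axis at x = -64, 0 and +64 mm, each 23 mm wide and 138 mm long, floor at z = 12 mm. Plates stand in them with their tops 97 mm above the bench
- small_a: small square multiwell plate, 85 x 85 x 20 mm, white, 3 x 3 wells, standing in another slot of the rack; origin at its centre, z up. Leave alone
- small_b: a second small square multiwell plate, the same as small_a, in the remaining slot. Leave alone
- panel: light panel, fixed: black board 200 mm wide, 130 mm up the slope, on a low steel stand, top edge 120 mm above the bench; origin on the bench under its middle, y along its width, its lit white face looks to its +x side (roughly away from the robot) and up
- panel_face (a point): centre of the lit white face, 71 mm above the bench; its z axis is the outward normal of the face, 50 degrees from vertical; its x axis runs down the slope, its y axis level along the width
- jar: white-capped jar, 52 mm across, 62 mm high, on the bench; origin under its centre. Leave alone
- tipbox: box of pipette tips, 85 x 120 x 65 mm, origin under its centre. Leave alone
- bottle: reagent bottle, 60 mm across, 130 mm high, origin under its centre. Leave alone

How it is judged (in metres and radians):
On the way:
1. the long plate is drawn up clear of the rack in the gripper (height (world z) of plate above 0.12 m and contact force between plate and rack below 0.1 N and contact force between plate and the fingers above 1 N), for 0.2 s.
At the end, for the whole second after the job is handed in: The long plate is held still in the fingers, touching neither rack nor panel, its centre over 180 mm above the bench and within 60 mm horizontally of the middle of the lit face, its well face within 0.3 rad of parallel to the lit face, wells on the upper side (height (world z) of plate above 0.18 m and horizontal distance between plate and panel_face below 0.06 m and angle between the z axis of plate_wells and the z axis of panel_face, either way round below 0.3 rad and angle between plate_wells's own z axis and vertical below 1.4 rad and contact force between plate and the fingers above 1 N and contact force between plate and rack below 0.1 N and contact force between plate and panel below 0.1 N and linear speed of plate below 0.03 m/s and angular speed of plate below 0.2 rad/s); the arm keeps its last pose, push and grip.
It fails at once if the plate touches the light panel (contact force between plate and panel above 0.5 N).
It fails at once if a small square plate is disturbed (distance of any of small_a, small_b from where it was at the start of the episode above 0.025 m).
It fails at once if the jar, tip box or bottle is disturbed (distance of any of jar, tipbox, bottle from where it was at the start of the episode above 0.025 m).
It also fails if it takes over 32 s, if anything falls off the work surface, if the arm or the gripper's body presses on something with over 40 N, if the wrist force passes 120 N, or if a joint passes its speed limit or range.

## Robot

A 6-joint arm with a two-finger parallel gripper is mounted at the origin on the work surface. World frame = base frame: x ahead of the robot, y to its left, z up, the work surface at z = 0. Lengths are in m, angles in degrees, forces in N, time in s.
With the tool pointing down it reaches from about 0.3 to 0.75 m from the base axis. Payload 8.5 kg.
Tool frame: the origin (TCP) lies midway between the tips of the shut fingers; the grasp point (between the pads) lies 19 mm behind it; z points along the fingers, y is the line along which they close (so a half turn about z gives the same grasp; the last joint's range is limited). The gripper opens to 85 mm and grips with 20 to 120 N. Pads are 22 mm wide; open, the fingers measure 114 mm over their backs; the gripper's body (76 mm by 85 mm) begins 54 mm behind the grasp point. The pads swing forward as they close: fully open they stand 13 mm farther back than shut.
Start: joints at [-80.002, 21.807, 74.336, -0, 83.858, -12.336], TCP at [0.209, -0.509, 0.231] pointing down, gripper open.
Joint ranges: [-178.18, 178.18], [-50.72, 133.34], [12.68, 142.11], [-81.47, 261.47], [9.98, 163.14], [-165.26, 165.26]. Speed limits (degrees/s): [136.94, 136.94, 180, 180, 180, 180].

## Interface

Orientations are given as a 3x3 rotation matrix whose columns are the frame's x, y, z axes.
In Python, from rig import env, get_image, close_job gives the robot as it stands.
- The arm moves only by the tool step_arm, never from a script. Its argument "targets" is a list of rows, each a list of 2 entries, a list of its own where there are three numbers: the shift along the tool's x, y, z as a fraction of full scale, then the turn, a rotation vector about the tool's x, y, z as a fraction of full scale. In form: [[[x, y, z], [wx, wy, wz]], ...]. A call has 1 to 10 rows; each row is the pose to reach, as a shift and turn from the pose commanded when the call began, along the tool's axes at that moment; what a row does not reach only later rows make up. Full scale, the value 1, is 0.3 m for a shift and 45 degrees for a turn. A row lasts 1/12 s, in which the tool goes at most 41.7 mm and 7.16 degrees, less where a joint would pass 70% of its speed; a pose out of reach is approached as far as the arm can. A call with a number of a shift or a turn outside -1 to 1 is refused whole. A call with a gripper value outside its range is refused whole. "jaw" is the finger opening in mm, from 0 to 85.4, set as the call begins (left out, the last holds). The fingers move at their own pace and stop on an object; "grip_force" is the grip in N (left out, the last holds). Time passes only in rows, so rows that repeat a pose let the fingers close. It gives the time, the measured TCP pose, the force, the opening and the grip force at its end, in the units of the state.
- env.observe(): the state, without advancing time (a new reading comes with each control period).
- get_image(name): name is "side" or "top"; returns a dict with "img" (480x640x3 uint8, red, green, blue), "z_map" (480x640 float32, m along the optical axis (not along the pixel's ray), 0 where there is no reading), "intrinsics" (3x3 intrinsics, pixels), "rvec" (rotation vector, rad) and "tvec" (3), from world to camera coordinates, as OpenCV has them. Camera axes: x right, y down, z forward; pixel columns grow to the right and rows downward; lengths in m; the calibration is good to about 2 mm. A picture is of the moment at which its call begins.
- close_job(): hands the job in; it is judged then, once.
The state is a dict: "time_s": time; "q": joint angles; "qvel": joint speeds; "joint_efforts": joint torques, N m; "position": TCP position; "tool_rot": TCP orientation; "ft_force": force on the tool from outside, world axes, zero at the start; "wrist_torque": the same for the moment, N m; "grip_width": finger opening in m; "gripper_force": force on a finger pad.
Only numpy, scipy, OpenCV 4.12 (cv2) and the standard library are available. Lean on these libraries where they do the work, as an engineer would, in place of code of your own. Each camera call takes 0.05 s, during which the arm holds its last target. There are 200 camera calls.

## Working session

There is one attempt and no reset: what is moved stays moved. The work goes in short steps, Python scripts to look and compute and a tool call to move; the robot and the scene stay as the last step left them, time stands still between calls to the robot, and variables do not carry over. Pictures are saved under pics/ and viewed, at most 10 in all, crops included, and the job is handed in when it is done.

Besides the shell and the picture viewer there is one more tool, called after ">>>" as name(argument=value, ...) on one line, values as JSON. step_arm: Moves the arm, as the interface text tells. Its arguments: {"type":"object","properties":{"targets":{"type":"array","items":{"type":"array"}},"jaw":{"type":"number"},"grip_force":{"type":"number"}},"required":["targets"]}

```bash
ls; mkdir -p pics; python3 - <<'E'
from rig import env,get_image
import cv2,numpy as np
for n in("side","top"):
    d=get_image(n); cv2.imwrite(f"pics/{n}0.png",d["img"][:,:,::-1]); np.savez(f"{n}0.npz",**d)
    R=cv2.Rodrigues(np.array(d["rvec"]))[0]; print(n,d["intrinsics"],-R.T@np.ravel(d["tvec"]),R)
s=env.observe();print(s["position"],s["tool_rot"],s["time_s"])
E
```

```text
pics
side [[492.08090377   0.         319.22156898]
 [  0.         492.08090377 232.00942228]
 [  0.           0.           1.        ]] [0.1562231  0.83181828 0.92748433] [[-0.90758151 -0.41932985 -0.02140746]
 [-0.27181484  0.62563609 -0.73122922]
 [ 0.32001952 -0.65783125 -0.68179583]]
top [[584.59085395   0.         322.57868574]
 [  0.         584.59085395 239.91675188]
 [  0.           0.           1.        ]] [0.48482555 0.00791928 1.52746442] [[-2.48430960e-02 -9.99690743e-01 -1.11330256e-03]
 [-9.96547651e-01  2.48532058e-02 -7.92155181e-02]
 [ 7.92186893e-02 -8.58499673e-04 -9.96856892e-01]]
[ 0.2089449  -0.50850011  0.23079089] [[ 9.25010932e-01  3.79940428e-01 -2.17409357e-04]
 [ 3.79940396e-01 -9.25010150e-01  1.23179328e-03]
 [ 2.66902205e-04 -1.22202485e-03 -9.99999218e-01]] 0.1
```

View pics/side0.png

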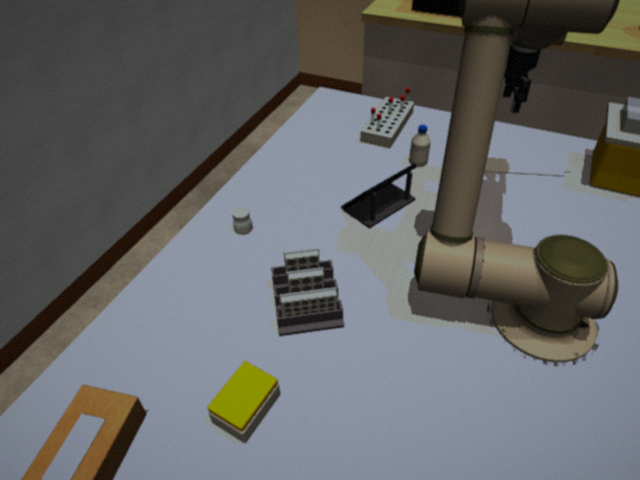

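View pics/top0.png

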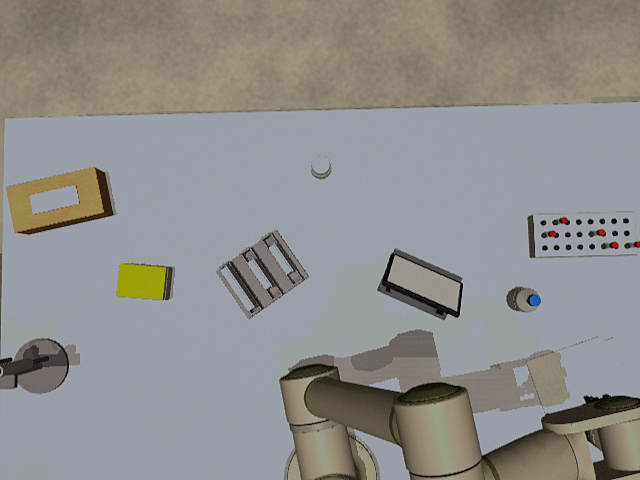

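The top view (up = +x, left = +y) shows the rack near pixel (262,274) with three plates, the leftmost (240,288) being longest. The panel is near (425,283), jar (320,167), tip box (145,281) and bottle (525,299). I'll measure the plate tops and panel from depth.

```bash
cat > h.py <<'E'
import numpy as np,cv2
def cloud(d):
    K=d["intrinsics"];R=cv2.Rodrigues(np.array(d["rvec"]))[0];z=d["z_map"]
    v,u=np.mgrid[:480,:640]
    P=np.stack([(u-K[0,2])/K[0,0]*z,(v-K[1,2])/K[1,1]*z,z],-1)-np.ravel(d["tvec"])
    P=P@R; P[z==0]=np.nan
    return P
E
python3 - <<'E'
import numpy as np,cv2
from h import cloud
for n in("top","side"):
    d=dict(np.load(n+"0.npz"));P=cloud(d);I=d["img"]
    X,Y,Z=P[...,0],P[...,1],P[...,2]
    m=((X>.3)&(X<.62)&(Y>.0)&(Y<.35)&(Z>.08)&(Z<.115)).astype(np.uint8)
    k,l,st,c=cv2.connectedComponentsWithStats(m)
    for i in range(1,k):
        if st[i,4]<25: continue
        q=P[l==i];r=cv2.minAreaRect(q[:,:2].astype(np.float32)*1000);print(n,"blob",st[i,4],c[i].round(),r,np.median(q[:,2]))
    m=(X>.25)&(X<.65)&(Y>-.4)&(Y<-.03)&(Z>.02)&(Z<.14)
    q=P[m];print("panel",m.sum(),q.min(0),q.max(0))
    if n=="top":
        w=m&(I.min(-1)>110);
        w=cv2.erode(w.astype(np.uint8),np.ones((3,3)))>0
        k,l,st,c=cv2.connectedComponentsWithStats(w.astype(np.uint8));i=1+st[1:,4].argmax();q=P[l==i]
        cen=q.mean(0);nn=np.linalg.svd(q-cen)[2][2];nn*=np.sign(nn[2])
        print("face",len(q),cen,nn,np.degrees(np.arccos(nn[2])))
        print(cv2.minAreaRect(np.argwhere(l==i)[:,::-1].astype(np.float32)))
    for nm,b in dict(jar=(.6,.75,-.05,.08),bottle=(.3,.5,-.6,-.4),tip=(.3,.55,.25,.5)).items():
        m=(X>b[0])&(X<b[1])&(Y>b[2])&(Y<b[3])&(Z>.03)&(Z<.3);q=P[m]
        if len(q):print(nm,len(q),q.min(0),q.max(0))
    f=cv2.resize(I[215:335,200:325] if n=="top" else I[235:345,255:360],None,fx=5,fy=5,interpolation=cv2.INTER_CUBIC)
    f=np.clip(f*1.3,0,255).astype(np.uint8)
    cv2.imwrite(f"pics/{n}crop.png",f[:600,:,::-1])
E
```

```text
top blob 281 [280. 258.] ((556.3822021484375, 112.06824493408203), (84.63616943359375, 20.813016891479492), 33.50527572631836) 0.09514701530566806
top blob 293 [259. 273.] ((520.4578247070312, 164.7244873046875), (84.87279510498047, 21.10165786743164), 33.726219177246094) 0.09439995917619742
top blob 452 [237. 288.] ((486.3160705566406, 219.21644592285156), (124.96586608886719, 22.464017868041992), 33.41050338745117) 0.0947149022317305
panel 2830 [ 0.40336973 -0.34830447  0.02008569] [ 0.56846161 -0.1330537   0.1275831 ]
face 1616 [ 0.48898532 -0.24343858  0.07422586] [ 0.69586221 -0.32739044  0.63921145] 50.26695551215508
((425.21380615234375, 282.5140686035156), (75.05583190917969, 23.90802764892578), 23.749494552612305)
bottle 617 [ 0.41108833 -0.5199003   0.03013835] [ 0.47087025 -0.46234511  0.13877423]
tip 1438 [0.4629029  0.25020484 0.03025252] [0.54999447 0.49993849 0.10172881]
side blob 379 [302. 256.] ((553.0696411132812, 115.78837585449219), (82.32962799072266, 27.85803985595703), 35.178348541259766) 0.09351733421156386
side blob 427 [305. 275.] ((517.170166015625, 167.2251739501953), (84.24649047851562, 26.26374053955078), 35.996700286865234) 0.09374778191343454
side blob 689 [308. 297.] ((483.70074462890625, 221.63009643554688), (125.44600677490234, 26.1981201171875), 34.370933532714844) 0.0937726831632201
panel 751 [ 0.40211704 -0.31199996  0.02017484] [ 0.56282757 -0.13077098  0.12330172]
bottle 528 [ 0.40692325 -0.50580472  0.03021307] [ 0.4662557  -0.4563468   0.13560088]
tip 2492 [0.45814404 0.25000137 0.03008576] [0.54978334 0.4999165  0.09761494]
```

View pics/topcrop.png

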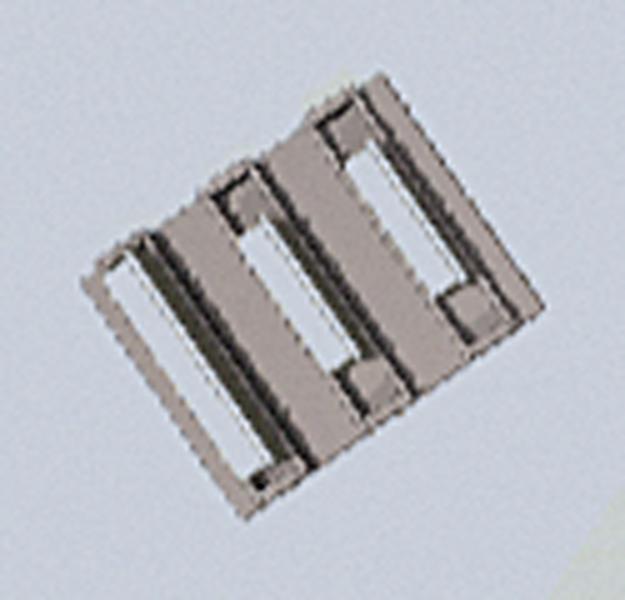

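View pics/sidecrop.png

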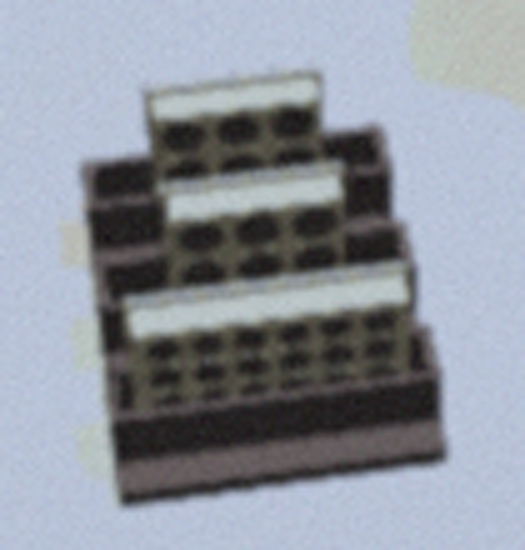

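```bash
cat >> h.py <<'E'
from scipy.spatial.transform import Rotation as Rn
def down(yaw):
    a=np.radians(yaw);x=np.array([np.cos(a),np.sin(a),0]);z=np.array([0,0,-1.]);return np.stack([x,np.cross(z,x),z],1)
def rel(p0,R0,p1,R1):
    R0=np.array(R0);t=R0.T@(np.array(p1)-p0)/.3;w=np.degrees(Rn.from_matrix(R0.T@R1).as_rotvec())/45
    print(t.round(4).tolist(),w.round(4).tolist())
E
python3 - <<'E'
from h import *
from rig import env
s=env.observe();p,R=s["position"],s["tool_rot"]
for q,y in [((.33,-.33,.27),65),((.40,-.1,.27),108),((.44,.1,.25),151),((.485,.22,.2),194),((.485,.22,.14),213.5)]:
    R1=down(y);rel(p,R,q,R1);p,R=np.array(q),R1
E
```

```text
[0.5994, -0.3972, -0.1301] [-0.0014, -0.0009, -0.9482]
[0.7934, -0.1125, 0.0] [0.0, 0.0, -0.9556]
[0.5928, 0.3328, 0.0667] [0.0, 0.0, -0.9556]
[0.0627, 0.4226, 0.1667] [0.0, 0.0, -0.9556]
[0.0, 0.0, 0.2] [0.0, 0.0, -0.4333]
```

>>> step_arm(targets=[[[0.6,-0.4,-0.13],[0,0,-0.95]],[[0.6,-0.4,-0.13],[0,0,-0.95]],[[0.6,-0.4,-0.13],[0,0,-0.95]],[[0.6,-0.4,-0.13],[0,0,-0.95]],[[0.6,-0.4,-0.13],[0,0,-0.95]],[[0.6,-0.4,-0.13],[0,0,-0.95]],[[0.6,-0.4,-0.13],[0,0,-0.95]]], jaw=45)

```text
time_s: 0.68
position: [0.3312, -0.327, 0.2711]
tool_rot: [[0.413, 0.911, 0.001], [0.911, -0.413, -0.001], [-0.0, 0.001, -1.0]]
ft_force: [0.0, -0.7, -0.0]
grip_width: 0.0452
gripper_force: 0.0
```

>>> step_arm(targets=[[[0.79,-0.11,0],[0,0,-0.955]],[[0.79,-0.11,0],[0,0,-0.955]],[[0.79,-0.11,0],[0,0,-0.955]],[[0.79,-0.11,0],[0,0,-0.955]],[[0.79,-0.11,0],[0,0,-0.955]],[[0.79,-0.11,0],[0,0,-0.955]],[[0.79,-0.11,0],[0,0,-0.955]],[[0.79,-0.11,0],[0,0,-0.955]]])

```text
time_s: 1.35
position: [0.3999, -0.1001, 0.27]
tool_rot: [[-0.309, 0.951, -0.001], [0.951, 0.309, -0.0], [0.0, -0.001, -1.0]]
ft_force: [0.0, -0.2, -0.2]
grip_width: 0.0448
gripper_force: 0.0
```

>>> step_arm(targets=[[[0.59,0.33,0.07],[0,0,-0.955]],[[0.59,0.33,0.07],[0,0,-0.955]],[[0.59,0.33,0.07],[0,0,-0.955]],[[0.59,0.33,0.07],[0,0,-0.955]],[[0.59,0.33,0.07],[0,0,-0.955]],[[0.59,0.33,0.07],[0,0,-0.955]],[[0.59,0.33,0.07],[0,0,-0.955]],[[0.59,0.33,0.07],[0,0,-0.955]]])

```text
time_s: 2.02
position: [0.4395, 0.0971, 0.249]
tool_rot: [[-0.871, 0.491, -0.001], [0.491, 0.871, -0.0], [0.0, -0.001, -1.0]]
ft_force: [0.5, -0.3, 0.2]
grip_width: 0.0448
gripper_force: 0.0
```

>>> step_arm(targets=[[[0.06,0.42,0.17],[0,0,-0.955]],[[0.06,0.42,0.17],[0,0,-0.955]],[[0.06,0.42,0.17],[0,0,-0.955]],[[0.06,0.42,0.17],[0,0,-0.955]],[[0.06,0.42,0.17],[0,0,-0.955]],[[0.06,0.42,0.17],[0,0,-0.955]],[[0.06,0.42,0.17],[0,0,-0.955]],[[0.06,0.42,0.17],[0,0,-0.955]]])

```text
time_s: 2.68
position: [0.485, 0.2157, 0.1984]
tool_rot: [[-0.973, -0.233, 0.0], [-0.233, 0.973, -0.0], [-0.0, -0.0, -1.0]]
ft_force: [0.1, 1.5, -0.9]
grip_width: 0.0453
gripper_force: 0.0
```

```bash
python3 - <<'E'
from h import *
from rig import env
s=env.observe();p,R=s["position"],s["tool_rot"];print(s["q"],p,s["time_s"],s["grip_width"])
rel(p,R,(.485,.22,.14),down(213.5))
E
```

```text
[ 1.11978607e+01  2.14292255e+01  8.06629459e+01 -1.21058797e-02
  7.79045995e+01 -9.22483259e+01] [0.48502097 0.21574402 0.19836811] 2.6833 0.04525789528656261
[-0.0032, 0.0139, 0.1946] [-0.0003, 0.0, -0.4456]
```

>>> step_arm(targets=[[[0,0.014,0.195],[0,0,-0.445]],[[0,0.014,0.195],[0,0,-0.445]],[[0,0.014,0.195],[0,0,-0.445]],[[0,0.014,0.195],[0,0,-0.445]],[[0,0.014,0.195],[0,0,-0.445]],[[0,0.014,0.195],[0,0,-0.445]]])

```text
time_s: 3.18
position: [0.4839, 0.221, 0.1406]
tool_rot: [[-0.832, -0.554, 0.002], [-0.554, 0.832, 0.0], [-0.002, -0.001, -1.0]]
ft_force: [-0.0, -0.2, 0.9]
grip_width: 0.0449
gripper_force: 0.0
```

```bash
python3 - <<'E'
from h import *
from rig import env,get_image
s=env.observe();p,R=s["position"],s["tool_rot"];print(s["q"],p,s["time_s"])
rel(p,R,(.485,.22,.06),down(213.5))
d=get_image("side");cv2.imwrite("pics/s1.png",cv2.resize(d["img"][180:340,220:420],None,fx=3,fy=3)[:,:,::-1])
E
```

```text
[ 1.17886042e+01  2.48700851e+01  8.56164667e+01 -2.61398805e-03
  6.94165793e+01 -1.11871142e+02] [0.48393657 0.22101964 0.14063039] 3.1833
[-0.0006, -0.0046, 0.2688] [-0.0008, 0.002, 0.0036]
```

View pics/s1.png

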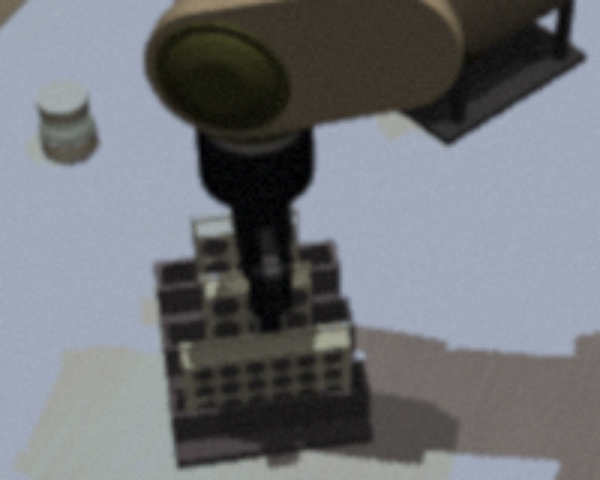

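The picture shows the gripper centred over the long plate, with the fingertip near (268,325) and the plate's top edge spanning (185..350, 345). I'll descend and grip.

>>> step_arm(targets=[[[0,-0.004,0.07],[0,0,0]],[[0,-0.004,0.14],[0,0,0]],[[0,-0.004,0.2],[0,0,0]],[[0,-0.004,0.24],[0,0,0]],[[0,-0.004,0.268],[0,0,0]],[[0,-0.004,0.268],[0,0,0]]])

```text
time_s: 3.73
position: [0.4836, 0.2203, 0.0585]
tool_rot: [[-0.83, -0.558, -0.002], [-0.558, 0.83, -0.0], [0.002, 0.001, -1.0]]
ft_force: [-0.4, -0.8, -0.9]
grip_width: 0.0449
gripper_force: 0.0
```

>>> step_arm(targets=[[[0,0,0],[0,0,0]],[[0,0,0],[0,0,0]],[[0,0,0],[0,0,0]],[[0,0,0],[0,0,0]],[[0,0,0],[0,0,0]],[[0,0,0],[0,0,0]],[[0,0,0],[0,0,0]],[[0,0,0],[0,0,0]]], jaw=5, grip_force=40)

```text
time_s: 4.4
position: [0.4846, 0.2207, 0.0604]
tool_rot: [[-0.829, -0.559, 0.002], [-0.559, 0.829, 0.0], [-0.002, -0.001, -1.0]]
ft_force: [-0.5, -0.6, 5.4]
grip_width: 0.0193
gripper_force: 41.6
```

>>> step_arm(targets=[[[0,0,-0.05],[0,0,0]],[[0,0,-0.1],[0,0,0]],[[0,0,-0.17],[0,0,0]],[[0,0,-0.25],[0,0,0]],[[0,0,-0.35],[0,0,0]],[[0,0,-0.45],[0,0,0]],[[0,0,-0.55],[0,0,0]],[[0,0,-0.65],[0,0,0]],[[0,0,-0.75],[0,0,0]],[[0,0,-0.8],[0,0,0]]])

```text
time_s: 5.23
position: [0.4842, 0.2206, 0.3032]
tool_rot: [[-0.829, -0.56, 0.005], [-0.56, 0.829, 0.001], [-0.004, -0.002, -1.0]]
ft_force: [0.2, 0.4, -0.4]
grip_width: 0.0195
gripper_force: 40.6
```

```bash
python3 - <<'E'
from h import *
from rig import env,get_image
d=get_image("side");cv2.imwrite("pics/s2.png",cv2.resize(d["img"][100:340,200:460],None,fx=2.5,fy=2.5)[:,:,::-1])
s=env.observe();p,R=s["position"],np.array(s["tool_rot"]);print(s["q"],p,s["time_s"],s["grip_width"],s["gripper_force"])
h=np.array([np.cos(np.radians(-25.2)),np.sin(np.radians(-25.2)),0]);c,sn=np.cos(np.radians(50)),np.sin(np.radians(50))
zz=np.array([0,0,1.]);N=sn*h+c*zz;dn=c*h-sn*zz
RF=np.stack([np.cross(N,dn),N,dn],1);pf=np.array([.488,-.242,.28])-.011*dn
print(RF,np.linalg.det(RF),pf)
for q,R1 in [((.47,.12,.32),down(173.5)),((.46,-.02,.32),down(133.5)),((.45,-.14,.32),down(98)),((.47,-.2,.31),down(64.8)),(pf,RF)]:
    rel(p,R,q,R1);p,R=np.array(q),R1
E
```

```text
[ 1.17395630e+01  1.74270466e+01  6.89070309e+01 -5.06567920e-04
  9.32119928e+01 -1.12293330e+02] [0.48479021 0.22075237 0.30469516] 5.2833 0.01982083192612671 40.58908939361572
[[ 0.42577929  0.69313774  0.58161162]
 [ 0.90482705 -0.32616586 -0.27368565]
 [ 0.          0.64278761 -0.76604444]] 1.0000000000000002 [ 0.48160227 -0.23898946  0.28842649]
[0.2284, -0.2509, -0.0519] [-0.0004, 0.0103, 0.9007]
[-0.0197, -0.4674, 0.0] [0.0, 0.0, 0.8889]
[-0.2672, -0.2995, 0.0] [0.0, 0.0, 0.7889]
[-0.2073, 0.0382, 0.0333] [0.0, 0.0, 0.7378]
[-0.1011, 0.0903, 0.0719] [-0.8889, 0.0, -0.0]
```

View pics/s2.png

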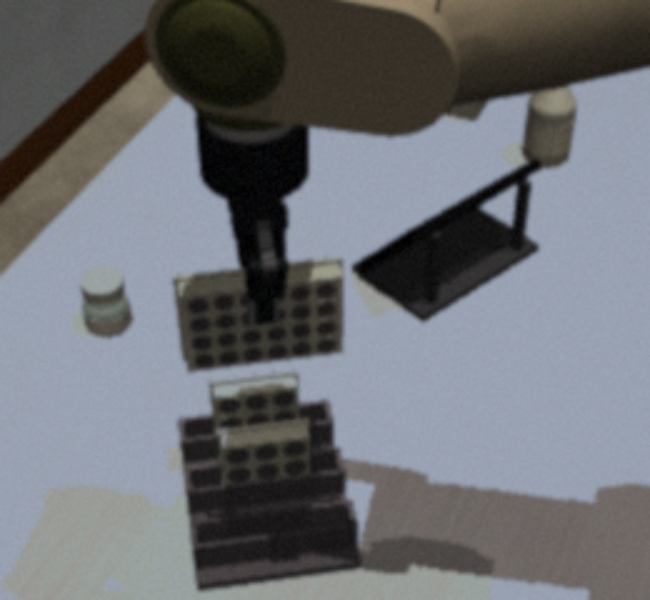

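The plate is clear of the rack, held at its middle (finger near (265,310)), and level. The two small plates are still standing. Next I swing it over and turn it.

>>> step_arm(targets=[[[0.06,-0.06,-0.01],[0,0,0.1]],[[0.1,-0.1,-0.03],[0,0,0.22]],[[0.14,-0.14,-0.04],[0,0,0.36]],[[0.17,-0.18,-0.05],[0,0,0.5]],[[0.2,-0.21,-0.05],[0,0,0.64]],[[0.22,-0.23,-0.05],[0,0,0.78]],[[0.23,-0.25,-0.05],[0,0,0.9]]])

```text
time_s: 5.87
position: [0.4681, 0.119, 0.3135]
tool_rot: [[-0.993, 0.119, -0.002], [0.119, 0.993, -0.0], [0.002, -0.0, -1.0]]
ft_force: [0.6, 0.8, -1.8]
grip_width: 0.0195
gripper_force: 40.5
```

>>> step_arm(targets=[[[0,-0.07,0],[0,0,0.13]],[[0,-0.14,0],[0,0,0.26]],[[-0.01,-0.2,0],[0,0,0.39]],[[-0.01,-0.27,0],[0,0,0.52]],[[-0.02,-0.34,0],[0,0,0.65]],[[-0.02,-0.4,0],[0,0,0.78]],[[-0.02,-0.47,0],[0,0,0.89]]])

```text
time_s: 6.45
position: [0.4583, -0.0217, 0.3134]
tool_rot: [[-0.684, 0.729, -0.002], [0.729, 0.684, 0.001], [0.002, -0.001, -1.0]]
ft_force: [0.1, 0.3, -1.6]
grip_width: 0.0197
gripper_force: 40.5
```

>>> step_arm(targets=[[[-0.04,-0.04,0],[0,0,0.12]],[[-0.08,-0.09,0],[0,0,0.24]],[[-0.12,-0.13,0],[0,0,0.36]],[[-0.16,-0.18,0],[0,0,0.48]],[[-0.2,-0.22,0],[0,0,0.6]],[[-0.24,-0.26,0],[0,0,0.7]],[[-0.27,-0.3,0],[0,0,0.79]]])

```text
time_s: 7.03
position: [0.449, -0.1426, 0.3133]
tool_rot: [[-0.134, 0.991, -0.002], [0.991, 0.134, 0.001], [0.001, -0.001, -1.0]]
ft_force: [-0.4, 0.7, -1.6]
grip_width: 0.0194
gripper_force: 40.5
```

>>> step_arm(targets=[[[-0.04,0,0],[0,0,0.12]],[[-0.08,0.01,0.01],[0,0,0.24]],[[-0.12,0.02,0.02],[0,0,0.36]],[[-0.15,0.03,0.02],[0,0,0.48]],[[-0.18,0.03,0.03],[0,0,0.6]],[[-0.2,0.04,0.03],[0,0,0.7]],[[-0.21,0.04,0.03],[0,0,0.74]],[[-0.21,0.04,0.03],[0,0,0.74]]])

```text
time_s: 7.7
position: [0.4697, -0.2028, 0.3041]
tool_rot: [[0.43, 0.903, -0.002], [0.903, -0.43, 0.001], [0.0, -0.002, -1.0]]
ft_force: [-0.4, 0.3, -0.7]
grip_width: 0.0198
gripper_force: 40.5
```

```bash
cat > g.py <<'E'
from h import *
from rig import env,get_image
s=env.observe();p,R=s["position"],np.array(s["tool_rot"]);print(s["q"],p,s["time_s"],s["grip_width"],s["gripper_force"])
h=np.array([np.cos(np.radians(-25.2)),np.sin(np.radians(-25.2)),0]);c,sn=np.cos(np.radians(50)),np.sin(np.radians(50))
zz=np.array([0,0,1.]);N=sn*h+c*zz;dn=c*h-sn*zz
RF=np.stack([np.cross(N,dn),N,dn],1);pf=np.array([.488,-.242,.28])-.011*dn
rel(p,R,pf,RF)
E
python3 g.py
```

```text
[-3.66302034e+01  1.54589938e+01  7.18069526e+01 -7.54954843e-03
  9.28564716e+01 -1.11605662e+01] [ 0.46967379 -0.20282017  0.30411955] 7.7 0.019781920792584957 40.486727356910706
[-0.0918, 0.0879, 0.0521] [-0.8916, 0.0017, -0.0059]
```

>>> step_arm(targets=[[[-0.02,0.02,0.01],[-0.12,0,0]],[[-0.03,0.03,0.02],[-0.24,0,0]],[[-0.05,0.05,0.03],[-0.36,0,0]],[[-0.06,0.06,0.04],[-0.48,0,0]],[[-0.075,0.07,0.045],[-0.6,0,0]],[[-0.085,0.08,0.05],[-0.72,0,0]],[[-0.09,0.088,0.052],[-0.82,0,0]],[[-0.09,0.088,0.052],[-0.89,0,0]],[[-0.09,0.088,0.052],[-0.89,0,0]],[[-0.09,0.088,0.052],[-0.89,0,0]]])

```text
time_s: 8.53
position: [0.4817, -0.2377, 0.2893]
tool_rot: [[0.428, 0.693, 0.58], [0.904, -0.328, -0.275], [0.0, 0.642, -0.767]]
ft_force: [-0.4, -0.1, -0.2]
grip_width: 0.0194
gripper_force: 40.5
```

```bash
cat >> g.py <<'E'
for n in("side","top"):
    d=get_image(n);P=cloud(d)
    b=slice(50,330) if n=="side" else slice(150,400)
    u=slice(230,560) if n=="top" else slice(250,560)
    cv2.imwrite(f"pics/f_{n}.png",cv2.resize(d["img"][b,u],None,fx=2,fy=2)[:,:,::-1])
    m=(np.linalg.norm(P-[.488,-.242,.28],axis=-1)<.11)&(abs((P-[.488,-.242,.28])@N)<.03)&(d["img"].min(-1)>75)
    q=P[m]
    if len(q)>50:
        c0=np.median(q,0);nn=np.linalg.svd(q-q.mean(0))[2][2];nn*=np.sign(nn[2]);print(n,len(q),q.mean(0),nn,np.degrees(np.arccos(nn@N)))
E
python3 g.py
```

```text
[-45.09285484   3.65638264  99.33994543  19.51638654  40.46318365
 -30.49093746] [ 0.48165123 -0.23769599  0.28932437] 8.5333 0.019420342058893307 40.48856735229492
[-0.004, -0.0006, 0.0034] [-0.0021, 0.002, -0.0024]
side 201 [ 0.47757118 -0.20609048  0.30927656] [ 0.71945787 -0.35264775  0.59834768] 3.32606495833422
top 1085 [ 0.48616836 -0.23552953  0.299231  ] [ 0.62304496 -0.28292124  0.729226  ] 6.844785005852846
```

View pics/f_top.png

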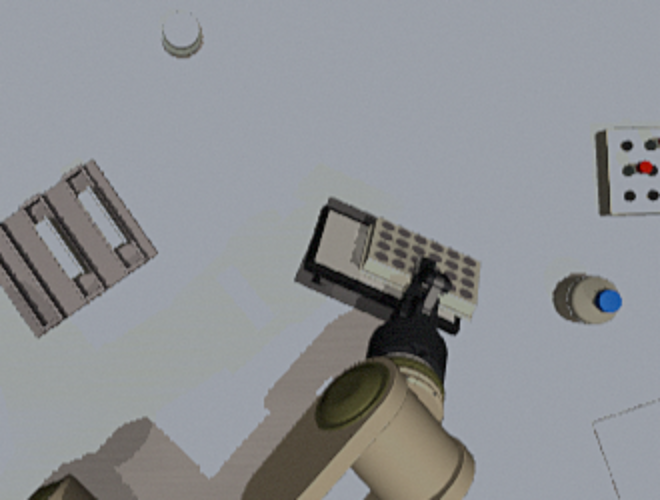

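View pics/f_side.png

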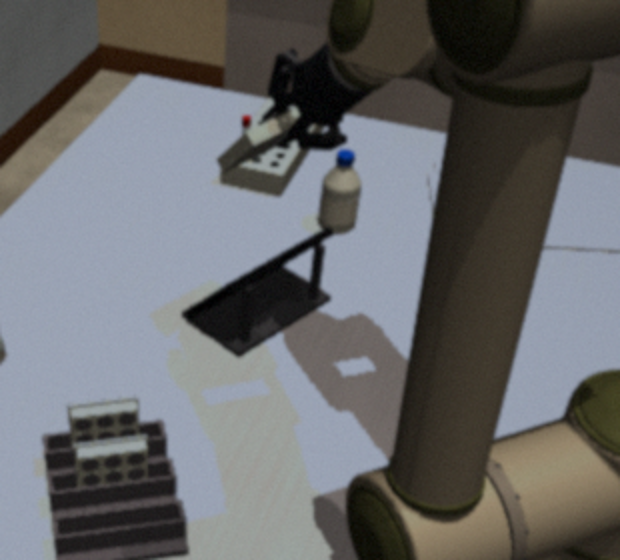

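The top view shows the plate, wells up and parallel to the panel, around (425,265); its offset from the panel is parallax. The side view shows it tilted like the panel and well clear of it. I'll let it settle, then hand in.

>>> step_arm(targets=[[[0,0,0],[0,0,0]],[[0,0,0],[0,0,0]],[[0,0,0],[0,0,0]],[[0,0,0],[0,0,0]],[[0,0,0],[0,0,0]],[[0,0,0],[0,0,0]]])

```text
time_s: 9.13
position: [0.4822, -0.2382, 0.2898]
tool_rot: [[0.428, 0.692, 0.581], [0.904, -0.328, -0.276], [0.0, 0.643, -0.766]]
ft_force: [-1.1, 0.5, -1.6]
grip_width: 0.0196
gripper_force: 40.5
```

```bash
python3 -c "
from rig import close_job
print(close_job())"
```

```text
the job is handed in; nothing more can be done
None
```

I handed the job in at about 9 s with the long plate held still over the middle of the light panel, wells up, parallel to its lit face and about 28 cm above the bench; no verdict was returned.

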